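Turn the grooved block and hold the straightedge at the index

ROBOT

A 6-joint arm with a two-finger parallel gripper is mounted at the origin on the work surface. World frame = base frame: x ahead of the robot, y to its left, z up, the work surface at z = 0. Lengths are in m, angles in rad, forces in N, time in s.
With the tool pointing down it reaches from about 0.325 to 0.775 m from the base axis. Payload 5.5 kg.
Tool frame: the origin (TCP) lies at the very end of the fingers, on their centre line; the grasp point (between the pads) lies 19 mm behind it; z points along the fingers, x is the direction in which the jaws open and shut, and the axes are right-handed (so a half turn about z gives the same grasp; the last joint's range is limited). The gripper opens to 85 mm and grips with 20 to 120 N. Pads are 22 mm wide; open, the fingers measure 114 mm over their backs; the gripper's body (76 mm by 85 mm) begins 54 mm behind the grasp point. The pads swing forward as they close: fully open they stand 13 mm farther back than shut.
Start: joints at [-1.166, 0.091, 1.231, -0, 1.82, -0.057], TCP at [0.267, -0.537, 0.231] pointing down, gripper open.
Joint ranges: [-2.87, 2.87], [-0.86, 2.18], [0.17, 2.46], [-1.51, 4.65], [0.06, 2.69], [-2.65, 2.65]. Speed limits (rad/s): [2.57, 2.57, 3.01, 3.14, 3.14, 3.14].

INTERFACE

Orientations are given as [roll, pitch, yaw] about the fixed x, y, z axes, in that order (R = Rz(yaw) Ry(pitch) Rx(roll)).
In Python, from bench import env gives the robot as it stands.
- The arm moves only by the shell command python3 -m pendant 'ROWS' [FORCE]. ROWS is JSON, a list of rows, each an object of numbers: "dx", "dy", "dz": the shift along the tool's x, y, z in m; "wx", "wy", "wz": the turn, a rotation vector about the tool's x, y, z in degrees; "hand": the opening in per cent of the stroke, from 0 (shut) to 100 (fully open). In form: [{"dx": .., "dy": .., "dz": .., "wx": .., "wy": .., "wz": .., "hand": ..}, ...]. A call has 1 to 8 rows; each row shifts and turns the pose as measured when the row begins, along the tool's axes as they then stand; what a row does not reach is not made up. A row lasts 1/8 s, in which the tool goes at most 62.5 mm and 10.7 degrees, less where a joint would pass 70% of its speed; a pose out of reach is approached as far as the arm can. A call is refused whole if a number of a shift passes 0.0625 or a number of a turn 10.7, either way. A call with a gripper value outside its range is refused whole. The fingers move at their own pace and stop on an object; FORCE is the grip in N (left out, the last holds). Time passes only in rows, so rows that do not move let the fingers close. It gives the time, the measured TCP pose, the force and the opening at its end, in the units of the state.
- env.observe(): the state, without advancing time (a new reading comes with each control period).
- env.grab_frame(name): name is "scene" or "side" or "wrist"; returns a dict with "frame" (384x512x3 uint8, red, green, blue), "intrinsics" (3x3 intrinsics, pixels), "origin" and "attitude" of the camera in the world. Camera axes: x right, y down, z forward; pixel columns grow to the right and rows downward; lengths in m; the calibration is good to about 2 mm. A picture is of the moment at which its call begins. There is no depth.
- env.close_job(): hands the job in, once; it reports no verdict.
Trained networks look in a picture, given as the dict that the camera call returned (one of the last four; its "shot" number tells which), for a name from the list of things; names that differ only in an ending like _2 or _b are one class to them, and where a whole thing is asked for, a point or a joint stands for the part that bears it (a point fixed in the world has none). Each returns a list of dicts, best first, with "confidence" (0 to 1); they miss things now and then, are a little off and sometimes report something else, mostly with a low value. They report only what shows in the picture. A call takes as long as a camera call. They do not tell look-alikes from the thing itself.
- env.spot_in(picture, name): "bbox" ([left, top, width, height] as shares, 0 to 1, of the picture: columns of its width, rows of its height, round what is visible of it).
- env.trace(picture, name): "pixels" (384x512 bool, what is visible of it) and "bbox" ([left, top, width, height] as shares, 0 to 1, of the picture: columns of its width, rows of its height, round what is visible of it).
The state is a dict: "time_s": time; "joint_pos": joint angles; "joint_velocities": joint speeds; "effort": joint torques, N m; "position": TCP position; "tcp_rot": TCP orientation; "wrist_force": force on the tool from outside, world axes, zero at the start; "wrist_torque": the same for the moment, N m; "width": opening from 0.0 (shut) to 1.0 (fully open).
Only numpy, scipy, OpenCV 4.12 (cv2) and the standard library are available. Lean on these libraries where they do the work, as an engineer would, in place of code of your own. Each camera call takes 0.05 s, during which the arm holds its last target.

TASK

On the marking jig, turn the grooved wooden block a quarter turn so that its groove runs straight into the bent steel bracket instead of along it, stand it, groove up, flat against the bracket's face and in the middle of the bracket's width, and let go of it. Then pull the spring-return slide out by its upright round handle until its pointer is level with the line on the index tab, and hold it there with the gripper: finish while still holding it, because the straightedge must stay over the block while I draw the next line. Leave the block where you set it, and everything else on the bench where it is.

Things in the scene. Friction and masses are not known exactly. Their poses are not given: they have to be found in the camera images.
- jig: The marking jig, fixed: plywood board 290 x 360 x 12 mm (x -200 to +90, y -165 to +195 mm) with a bent steel bracket, a guide rail and a slide. Origin on its underside (table top, z = 0) below the middle of the bracket's front face. Its -x points out of the jig, roughly to the robot; +y to the side of the slide. Place and yaw (up to 0.25 rad) vary.
- stop_face (a point): Middle of the foot of the bracket's front face, on the board's top (12 mm above the table); axes as the jig's. The bracket's steel leg is 90 mm wide (along y), 4 mm thick, 36 mm high and faces -x; the block goes against it from the -x side. The centre of the seated block is 26 mm from this point along the jig's -x.
- block: Workpiece: light hardwood block 52 x 52 mm, 42 mm high, about 0.09 kg, loose on the jig's board in front of the bracket. Origin at the centre of its underside. A saw groove 6 mm wide and 6 mm deep crosses the middle of its top along the block's x axis. At first it runs roughly along the bracket (jig's y, up to 0.45 rad off); it must end along the jig's x, either end first.
- slide (a joint): Travel of the slide in m along the jig's -x: 0 = home (inner stop), growing as it is pulled out, at most 0.085. The spring pulls it home with about 3 N at 0, rising by 0.9 N per cm. The slide's flat body is 36 mm wide, its top 36 mm above the table; at its -x end it carries the handle, with the axis at x -35, y +135 mm in the jig's frame at home.
- handle_top (a point): Centre of the top of the slide's handle, an upright round wooden post 18 mm in diameter, 86 mm above the table. The post is free for 50 mm downwards from here; nothing else stands within 45 mm of its axis at that height. Axes as the jig's.
- straightedge (a point): Middle of the front (-x) edge of the straightedge, a flat steel bar on the slide, 20 mm wide, 4 mm thick, 185 mm long along the jig's y, lying 63 to 67 mm above the table, 9 mm above the seated block's top; it reaches over bracket and block. This edge is 50 mm behind (+x of) the handle's axis; at home it is 15 mm behind the bracket's face.
- pointer (a point): Tip of the small brass pointer on the slide's +y side, 36 mm above the table; it has the same jig x as the handle's axis.
- index_line (a point): The dark line on the index tab, a bent steel tab (upright 24 mm wide, 26 mm high; foot 30 mm to +y, with the line on it too) fixed on the board beside the rail (jig's y +163 mm); this point is 36 mm above the table. Axes as the jig's. It stands 40 to 60 mm out from the pointer's home; the slide is at the mark when pointer and line have the same jig x.
- offcut: Bystander: small wooden offcut 70 x 18 x 14 mm lying on the board beside the bracket (-y side). Origin at the centre of its underside.
- pencil: Bystander: carpenter's pencil, 140 mm long, 8 mm thick, lying on the board behind the bracket. Origin on its underside, near the middle.
- glue_jar: Bystander: amber glass jar with steel lid, 60 mm in diameter, 75 mm high, on the table off the board's -y edge. Origin at the centre of its underside.
- mallet: Bystander: small wooden mallet lying on the table off the board's +y edge.
- brush: Bystander: brush lying on the table off the board's -y edge.
Not all that is in view belongs to the job. There is more than one size of the block; the one meant has the size given above.

How it is judged:
On the way:
1. the block is turned and stands flat against the bracket, let go, with the slide still at home (x of block in the frame of stop_face between -0.0295 and -0.022 m and y of block in the frame of stop_face between -0.015 and 0.015 m and z of block in the frame of stop_face between -0.004 and 0.004 m and angle between block's own z axis and vertical below 0.08 rad and angle between the x axis of block and the x axis of jig, either way round below 0.07 rad and contact force between the fingers and block below 0.2 N and value of joint slide below 0.01 m), for 0.2 s.
At the end, for the whole second after the job is handed in: Block groove up, at rest, released, untouched by the slide: groove within 4 deg of jig x, face within 3.5 mm of the bracket, within 15 mm of its middle. Pointer still, within 5 mm of the line; fingers bear on the slide with over 3 N. Every bystander within 30 mm of its start (x of block in the frame of stop_face between -0.0295 and -0.022 m and y of block in the frame of stop_face between -0.015 and 0.015 m and z of block in the frame of stop_face between -0.004 and 0.004 m and angle between block's own z axis and vertical below 0.08 rad and angle between the x axis of block and the x axis of jig, either way round below 0.07 rad and contact force between the fingers and block below 0.2 N and x of pointer in the frame of index_line between -0.005 and 0.005 m and velocity of joint slide between -0.01 and 0.01 m/s and linear speed of block below 0.02 m/s and contact force between the fingers and slide above 3 N and contact force between slide and block below 0.3 N and not (distance of offcut from where it was at the start of the episode above 0.03 m) and not (distance of pencil from where it was at the start of the episode above 0.03 m) and not (distance of glue_jar from where it was at the start of the episode above 0.03 m) and not (distance of mallet from where it was at the start of the episode above 0.03 m) and not (distance of brush from where it was at the start of the episode above 0.03 m)); the arm keeps its last pose, push and grip.
It fails at once if a bystander is pushed away by more than 50 mm (distance of any of offcut, pencil, glue_jar, mallet, brush from where it was at the start of the episode above 0.05 m).
It also fails if it takes over 50 s, if anything falls off the work surface, if the arm or the gripper's body presses on something with over 40 N, if the wrist force passes 120 N, or if a joint passes its speed limit or range.

## Working session

There is one attempt and no reset: what is moved stays moved. The work goes in short steps, Python scripts to look and compute and a shell command to move; the robot and the scene stay as the last step left them, time stands still between calls to the robot, and variables do not carry over. Pictures are saved under pics/ and viewed, and the job is handed in when it is done.

```bash
ls; mkdir -p pics; cat > h.py <<'E'
import numpy as np, cv2
from bench import env
def snap(n,f):
    p=env.grab_frame(n); cv2.imwrite('pics/'+f,cv2.cvtColor(p['frame'],cv2.COLOR_RGB2BGR)); return p
def ray(p,u,v):
    K=np.array(p['intrinsics']);A=np.array(p['attitude'])
    if A.shape!=(3,3):
        print('att',A)
    d=A@np.linalg.inv(K)@np.array([u,v,1.]); return np.array(p['origin']),d
def atz(p,u,v,z):
    o,d=ray(p,u,v); return o+d*(z-o[2])/d[2]
def proj(p,X):
    K=np.array(p['intrinsics']);A=np.array(p['attitude'])
    c=A.T@(np.array(X)-np.array(p['origin'])); q=K@c; return q[:2]/q[2]
E
python3 - <<'E'
from h import *
print(env.observe())
for n in ['scene','side','wrist']:
    p=snap(n,n+'0.png'); print(n,p['intrinsics'],p['origin'],p['attitude'])
    for t in ['block','handle_top','index_line','stop_face','pointer','straightedge']:
        try: print(t,[(np.round(np.array(r['bbox'])*[512,384,512,384],0).tolist(),round(r['confidence'],2)) for r in env.spot_in(p,t)][:3])
        except Exception as e: print(t,e)
E
```

```text
pics
{'time_s': 0.0, 'joint_pos': array([-1.16568593e+00,  9.18698135e-02,  1.23187535e+00, -2.69727828e-05,
        1.81975085e+00, -5.66936698e-02]), 'joint_velocities': array([-1.24779446e-04,  6.99789700e-04,  1.24670769e-03, -9.09114405e-05,
        5.28068885e-04,  6.82747754e-04]), 'effort': array([-1.18136486e-03, -4.58735204e+01, -4.18022060e+01, -1.42412191e-04,
        1.16976339e-02,  7.69166661e-06]), 'position': array([ 0.26722847, -0.53691131,  0.23015022]), 'tcp_rot': array([-3.14151091e+00,  1.90179035e-03, -1.10899880e+00]), 'wrist_force': array([0.70724513, 0.85375371, 0.55876354]), 'wrist_torque': array([-0.06619153, -0.00502817,  0.00846294]), 'width': 1.0016693672888932}
scene [[475.58610005   0.         248.79921953]
 [  0.         475.58610005 189.58254386]
 [  0.           0.           1.        ]] [0.89328107 0.48182937 1.099391  ] [-2.58908962  0.00461254  2.53182127]
block [([141.0, 110.0, 35.0, 33.0], 0.97), ([249.0, 178.0, 20.0, 31.0], 0.73), ([347.0, 200.0, 19.0, 27.0], 0.61)]
handle_top []
index_line [([164.0, 149.0, 176.0, 157.0], 0.74), ([302.0, 242.
[... 432 characters left out ...]
.93693237]
block [([337.0, 292.0, 26.0, 30.0], 0.86), ([268.0, 197.0, 28.0, 30.0], 0.82), ([244.0, 151.0, 74.0, 15.0], 0.2)]
handle_top [([148.0, 195.0, 100.0, 82.0], 0.63)]
index_line [([259.0, 282.0, 15.0, 16.0], 0.57)]
stop_face [([148.0, 172.0, 172.0, 128.0], 0.8), ([152.0, 307.0, 142.0, 49.0], 0.59)]
pointer [([149.0, 197.0, 100.0, 83.0], 0.93)]
straightedge [([147.0, 195.0, 97.0, 87.0], 0.98)]
wrist [[275.55504009   0.         251.97526569]
 [  0.         275.55504009 191.39562628]
 [  0.           0.           1.        ]] [ 0.32775358 -0.50830702  0.37410346] [ 2.87114496e+00 -1.45462315e-04 -1.10864226e+00]
block []
handle_top []
index_line []
stop_face []
pointer []
straightedge []
```

```bash
python3 - <<'E'
s=open('h.py').read()
s=s.replace("A=np.array(p['attitude'])","A=Rm(p['attitude'])").replace("    if A.shape!=(3,3):\n        print('att',A)\n","")
s=s.replace("from bench import env","from bench import env\nfrom scipy.spatial.transform import Rotation as R\ndef Rm(a): return R.from_euler('xyz',a).as_matrix()")
open('h.py','w').write(s)
import cv2
for n in ['scene','side']:
    im=cv2.imread(f'pics/{n}0.png'); c=im[90:360,120:400]
    cv2.imwrite(f'pics/{n}0c.png',cv2.resize(c,None,fx=2.2,fy=2.2,interpolation=cv2.INTER_CUBIC)[:600,:800])
E
```

```text
(no output)
```

View pics/scene0.png

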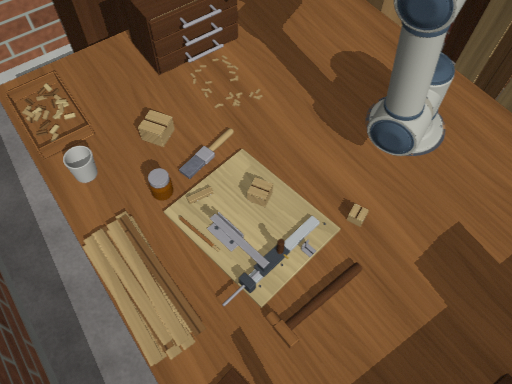

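View pics/side0.png

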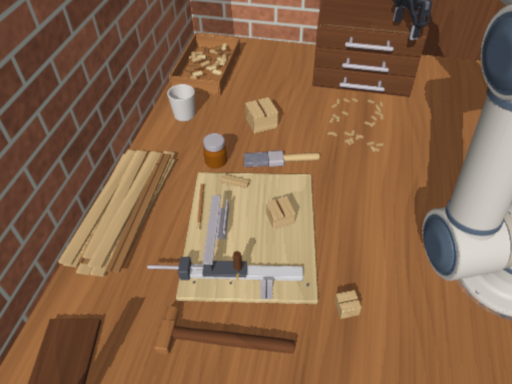

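View pics/scene0c.png

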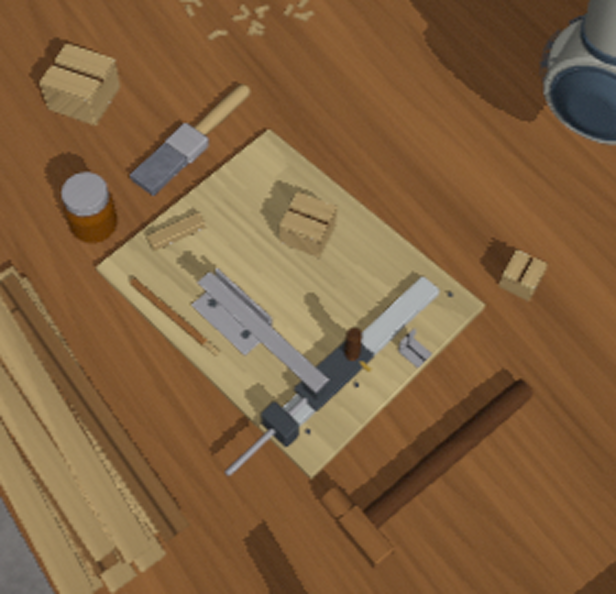

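View pics/side0c.png

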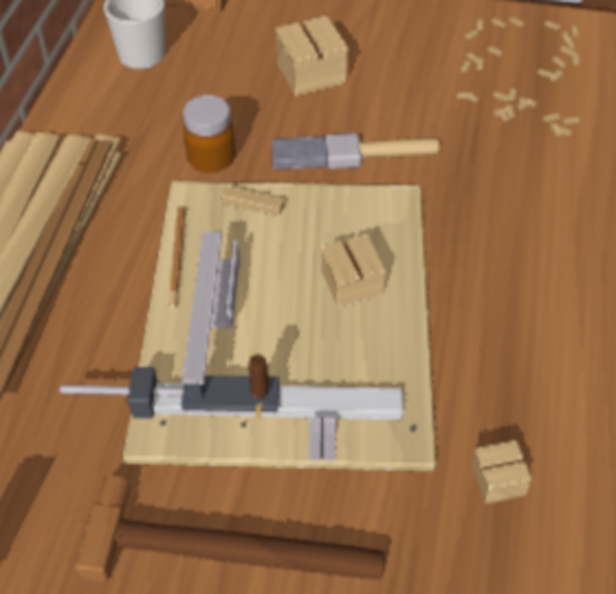

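```bash
cat > fit.py <<'E'
from h import *
from scipy.optimize import least_squares
P=[env.grab_frame('scene'),env.grab_frame('side')]
J=np.array([[-.2,-.165],[-.2,.195],[.09,.195],[.09,-.165]])
px=[np.array([(270,130),(485,303),(313,473),(97,266)])/2.2+[120,90],np.array([(420,185),(434,465),(125,460),(172,182)])/2.2+[120,90]]
W=[np.array([atz(p,*u,0.012)[:2] for u in q]) for p,q in zip(P,px)]
for w in W: print(w.round(4).tolist(), np.linalg.norm(np.diff(w,axis=0),axis=1))
def fit(w):
    f=lambda t:(J@np.array([[np.cos(t[2]),np.sin(t[2])],[-np.sin(t[2]),np.cos(t[2])]])+t[:2]-w).ravel()
    return least_squares(f,[.5,0,0])
for w in W+[np.mean(W,axis=0)]:
    r=fit(w); print(r.x.round(4),np.abs(r.fun).max())
for p in P:
    for r in env.trace(p,'block')[:3]:
        print(np.array(r['bbox'])*[512,384,512,384],r['confidence'])
# block top centre guesses
print(atz(P[0],120+309/2.2,90+213/2.2,.054),atz(P[1],120+352/2.2,90+254/2.2,.054))
# groove ends
print('groove',[atz(P[0],120+a/2.2,90+b/2.2,.054)[:2] for a,b in [(288,206),(331,222)]],[atz(P[1],120+a/2.2,90+b/2.2,.054)[:2] for a,b in [(343,240),(362,270)]])
E
python3 fit.py
```

```text
[[0.4503, -0.1911], [0.3873, 0.158], [0.6691, 0.2071], [0.7323, -0.1444]] [0.35478756 0.28602124 0.35711724]
[[0.4483, -0.197], [0.3877, 0.1581], [0.6685, 0.21], [0.7319, -0.1452]] [0.36028584 0.28550505 0.36085835]
[0.6165 0.0022 0.1743] 0.0038852787717258697
[0.6159 0.0013 0.1762] 0.0029383623262153047
[0.6162 0.0018 0.1753] 0.002264511276597936
[347.392  201.7152  22.3232  26.496 ] 0.86
[139.1104 113.5104  35.0208  30.2976] 0.73
[248.0128 177.408   23.296   28.416 ] 0.72
[267.52   197.9904  28.9792  30.7968] 0.85
[335.5136 295.7952  25.1904  26.9952] 0.85
[243.9168  95.3088  32.512   36.4032] 0.76
[ 0.49858492 -0.03885022  0.054     ] [ 0.5014753  -0.04265579  0.054     ]
groove [array([ 0.51321176, -0.06106378]), array([ 0.48475172, -0.0139329 ])] [array([ 0.51413707, -0.05977372]), array([ 0.48766566, -0.023542  ])]
```

```bash
cat > plan.py <<'E'
import sys
from h import *
# usage: plan.py x y z yawdeg nrows : suggests rows for a straight world path
x,y,z,yd,n=map(float,sys.argv[1:6]); n=int(n)
s=env.observe(); p=np.array(s['position']); M=Rm(s['tcp_rot'])
G=R.from_euler('xyz',[np.pi,0,np.radians(yd)]).as_matrix()
rv=R.from_matrix(M.T@G).as_rotvec(); 
d=(np.array([x,y,z])-p)/n
for i in range(n):
    Mi=M@R.from_rotvec(rv*i/n).as_matrix(); t=Mi.T@d
    print(np.round(t,4).tolist(), np.round(np.degrees(rv/n),2).tolist())
E
python3 plan.py 0.48 -0.045 0.25 32 10
```

```text
[-0.0346, -0.041, -0.0019] [-0.0, -0.0, -9.55]
[-0.0273, -0.0461, -0.0019] [-0.0, -0.0, -9.55]
[-0.0193, -0.05, -0.0019] [-0.0, -0.0, -9.55]
[-0.0107, -0.0525, -0.0019] [-0.0, -0.0, -9.55]
[-0.0018, -0.0536, -0.0019] [-0.0, -0.0, -9.55]
[0.0071, -0.0531, -0.0019] [-0.0, -0.0, -9.55]
[0.0158, -0.0512, -0.0019] [-0.0, -0.0, -9.55]
[0.0241, -0.0479, -0.0019] [-0.0, -0.0, -9.55]
[0.0317, -0.0432, -0.0019] [-0.0, -0.0, -9.55]
[0.0384, -0.0374, -0.0019] [-0.0, -0.0, -9.55]
```

```bash
python3 -m pendant '[{"dx":-0.035,"dy":-0.041,"dz":-0.002,"wz":-9.5},{"dx":-0.027,"dy":-0.046,"dz":-0.002,"wz":-9.5},{"dx":-0.019,"dy":-0.05,"dz":-0.002,"wz":-9.5},{"dx":-0.011,"dy":-0.052,"dz":-0.002,"wz":-9.5},{"dx":-0.002,"dy":-0.054,"dz":-0.002,"wz":-9.5},{"dx":0.007,"dy":-0.053,"dz":-0.002,"wz":-9.5}]'; python3 plan.py 0.48 -0.045 0.25 32 5
```

```text
[-0.0692, -0.0819, -0.0037] [-0.0, -0.0, -19.11]
[-0.0385, -0.1001, -0.0037] [-0.0, -0.0, -19.11]
[-0.0037, -0.1072, -0.0037] [-0.0, -0.0, -19.11]
[0.0316, -0.1025, -0.0037] [-0.0, -0.0, -19.11]
[0.0634, -0.0865, -0.0037] [-0.0, -0.0, -19.11]$[0]: bad value
```

```bash
python3 -m pendant '[{"dx":-0.035,"dy":-0.041,"dz":-0.002,"wx":0,"wy":0,"wz":-9.5,"hand":100},{"dx":-0.027,"dy":-0.046,"dz":-0.002,"wx":0,"wy":0,"wz":-9.5,"hand":100},{"dx":-0.019,"dy":-0.05,"dz":-0.002,"wx":0,"wy":0,"wz":-9.5,"hand":100},{"dx":-0.011,"dy":-0.052,"dz":-0.002,"wx":0,"wy":0,"wz":-9.5,"hand":100},{"dx":-0.002,"dy":-0.054,"dz":-0.002,"wx":0,"wy":0,"wz":-9.5,"hand":100},{"dx":0.007,"dy":-0.053,"dz":-0.002,"wx":0,"wy":0,"wz":-9.5,"hand":100}]'; python3 plan.py 0.48 -0.045 0.25 32 5
```

```text
time_s: 2.0
position: [0.3934, -0.2352, 0.242]
tcp_rot: [-3.14, -0.0, -0.089]
wrist_force: [1.8, -0.0, 0.3]
width: 1.001
[0.0138, -0.0394, -0.0015] [-0.02, -0.01, -7.43]
[0.0188, -0.0373, -0.0015] [-0.02, -0.01, -7.43]
[0.0235, -0.0346, -0.0016] [-0.02, -0.01, -7.43]
[0.0278, -0.0312, -0.0016] [-0.02, -0.01, -7.43]
[0.0316, -0.0274, -0.0016] [-0.02, -0.01, -7.43]
```

```bash
python3 -m pendant '[{"dx":0.014,"dy":-0.039,"dz":-0.002,"wx":0,"wy":0,"wz":-7.5,"hand":100},{"dx":0.019,"dy":-0.037,"dz":-0.002,"wx":0,"wy":0,"wz":-7.5,"hand":100},{"dx":0.0235,"dy":-0.0345,"dz":-0.002,"wx":0,"wy":0,"wz":-7.5,"hand":100},{"dx":0.028,"dy":-0.031,"dz":-0.002,"wx":0,"wy":0,"wz":-7.5,"hand":100},{"dx":0.0315,"dy":-0.0275,"dz":-0.002,"wx":0,"wy":0,"wz":-7.5,"hand":100},{"dx":0,"dy":0,"dz":0,"wx":0,"wy":0,"wz":0,"hand":100}]'; python3 - <<'E'
from h import *
p=snap('wrist','w1.png'); print(p['origin'],p['attitude'])
for r in env.trace(p,'block')[:3]:
    print(np.array(r['bbox'])*[512,384,512,384],r['confidence'])
    print(cv2.minAreaRect(np.argwhere(r['pixels'])[:,::-1].astype(np.float32)))
np.save('w1.npy',p,allow_pickle=True)
im=cv2.imread('pics/w1.png'); cv2.imwrite('pics/w1b.png',cv2.resize(im,(800,600),interpolation=cv2.INTER_CUBIC))
E
```

```text
time_s: 2.75
position: [0.4806, -0.0348, 0.2541]
tcp_rot: [3.14, -0.004, 0.594]
wrist_force: [0.3, 0.1, -0.2]
width: 1.002
[0.44221321 0.01975333 0.39681575] [ 2.86986039 -0.00364076  0.59440609]
[238.4896 159.2832  50.9952  44.3136] 0.96
((263.8184509277344, 179.26768493652344), (41.71345138549805, 44.26507568359375), 3.1798300743103027)
```

View pics/w1b.png

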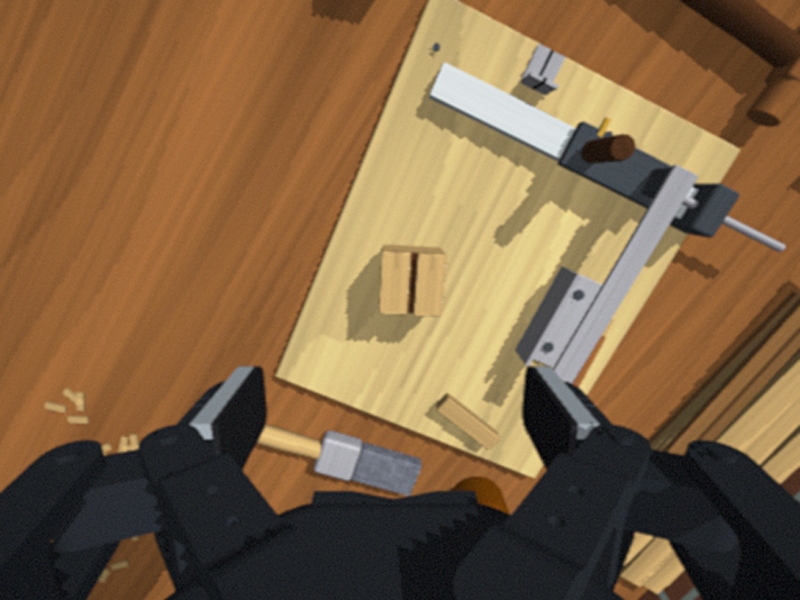

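```bash
python3 - <<'E'
from h import *
p=np.load('w1.npy',allow_pickle=True).item(); k=1.5625
W=lambda a,b,z: atz(p,a/k,b/k,z)[:2]
c=np.array([W(a,b,.054) for a,b in [(382,253),(444,254),(442,317),(381,315)]]); print('block',c.round(4),c.mean(0),np.linalg.norm(np.diff(c,axis=0),axis=1))
g=W(415,252,.054)-W(412,312,.054); print('groove deg',np.degrees(np.arctan2(*g[::-1])))
for i,j in [(0,3),(1,2)]: e=c[i]-c[j]; print(np.degrees(np.arctan2(e[1],e[0])))
q=np.array([W(a,b,.012) for a,b in [(277,376),(430,0),(740,148),(535,475)]]);print('board',q.round(4))
t=np.array([.6162,.0018,.1753]);Rj=R.from_euler('z',t[2]).as_matrix()
pt=lambda v:(proj(p,Rj@np.array(v)+[t[0],t[1],0])*k).round(1)
for n,v in dict(c1=[-.2,-.165,.012],c4=[.09,-.165,.012],c3=[.09,.195,.012],brL=[0,-.045,.048],brR=[0,.045,.048],brLf=[0,-.045,.012],brRf=[0,.045,.012],handle=[-.035,.135,.086],seL=[.015,-.035,.067],seR=[.015,.1,.067]).items(): print(n,pt(v))
E
```

```text
block [[ 0.4675 -0.0321]
 [ 0.5092 -0.005 ]
 [ 0.539  -0.049 ]
 [ 0.4957 -0.0761]] [ 0.50282207 -0.04054351] [0.0498123  0.0531647  0.05104688]
groove deg 121.97410493277708
122.72226122301076
124.0498668392866
board [[ 0.4527 -0.1965]
 [ 0.3916  0.1475]
 [ 0.6723  0.2059]
 [ 0.7335 -0.1441]]
c1 [273.3 372.8]
c4 [534.6 475.6]
c3 [741.9 143.2]
brL [524.3 360.7]
brR [576.7 268.6]
brLf [513.2 345.4]
brRf [560.3 260.6]
handle [622.7 140.6]
seL [552.6 366.6]
seR [641.3 216.2]
```

```bash
python3 plan.py 0.502 -0.0405 0.12 33 3
```

```text
[0.0053, 0.0049, 0.0447] [0.04, -0.06, 0.25]
[0.0054, 0.005, 0.0447] [0.04, -0.06, 0.25]
[0.0054, 0.005, 0.0447] [0.04, -0.06, 0.25]
```

```bash
python3 -m pendant '[{"dx":0.005,"dy":0.005,"dz":0.045,"wx":0.05,"wy":-0.05,"wz":0.25,"hand":100},{"dx":0.005,"dy":0.005,"dz":0.045,"wx":0.05,"wy":-0.05,"wz":0.25,"hand":100},{"dx":0.005,"dy":0.005,"dz":0.045,"wx":0.05,"wy":-0.05,"wz":0.25,"hand":100},{"dx":0,"dy":0,"dz":0,"wx":0,"wy":0,"wz":0,"hand":100}]'; python3 plan.py 0.502 -0.0405 0.018 33 3; python3 - <<'E'
from h import *
p=snap('wrist','w2.png');s=p
print([(np.array(r['bbox'])*[512,384,512,384],r['confidence']) for r in env.spot_in(p,'block')[:2]])
E
```

```text
time_s: 3.35
position: [0.501, -0.0465, 0.1175]
tcp_rot: [3.138, -0.002, 0.565]
wrist_force: [-0.5, -0.4, 1.3]
width: 0.994
[0.0013, -0.0016, 0.0332] [0.06, -0.04, -0.21]
[0.0013, -0.0016, 0.0332] [0.06, -0.04, -0.21]
[0.0013, -0.0016, 0.0332] [0.06, -0.04, -0.21]
[(array([221.184 , 155.7888,  73.6256,  69.5808]), 0.75)]
```

View pics/w2.png

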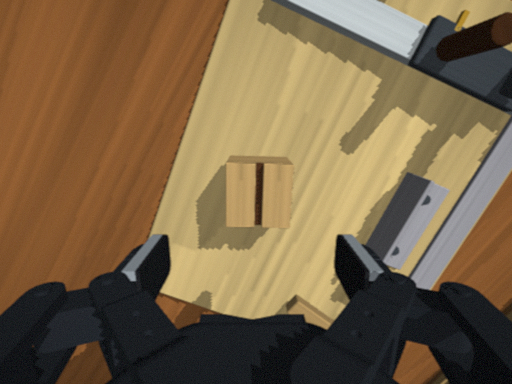

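```bash
python3 - <<'E'
from h import *
p=env.grab_frame('wrist')
c=[atz(p,u,v,.054)[:2] for u,v in [(228,165),(292,165),(290,228),(227,227)]]; print(np.mean(c,0),c)
E
python3 -m pendant '[{"dx":0.001,"dy":-0.001,"dz":0.033,"wx":0,"wy":0,"wz":-0.2,"hand":100},{"dx":0.001,"dy":-0.002,"dz":0.03,"wx":0,"wy":0,"wz":-0.2,"hand":100},{"dx":0.001,"dy":-0.001,"dz":0.025,"wx":0,"wy":0,"wz":0,"hand":100}]'; python3 plan.py 0.502 -0.0405 0.018 33 1
```

```text
[ 0.5069457  -0.04145103] [array([ 0.47226697, -0.03241176]), array([ 0.51420949, -0.00584793]), array([ 0.54295955, -0.05023718]), array([ 0.49834678, -0.07730723])]
time_s: 3.88
position: [0.5127, -0.0435, 0.0471]
tcp_rot: [3.117, -0.026, 0.572]
wrist_force: [1.0, 0.1, 0.5]
width: 0.999
[-0.0081, -0.009, 0.0287] [1.41, -1.49, -0.25]
```

```bash

python3 -m pendant '[{"dx":0,"dy":0,"dz":0,"wx":0,"wy":0,"wz":0,"hand":100}]'; python3 plan.py 0.5045 -0.041 0.018 33 1; python3 - <<'E'
from h import *
s=env.observe(); print(s['joint_pos'],s['joint_velocities'])
E
```

```text
time_s: 4.0
position: [0.5126, -0.0436, 0.0477]
tcp_rot: [3.117, -0.026, 0.572]
wrist_force: [-0.0, 0.5, -0.2]
width: 1.009
[-0.0062, -0.0072, 0.0294] [1.4, -1.48, -0.26]
[-1.50147690e-01 -1.30421067e-01  1.77613474e+00 -1.18612200e-03
  1.46033907e+00 -7.21503901e-01] [-0.0019707  -0.0348283  -0.06018781 -0.00122784  0.00965711  0.00070401]
```

```bash

python3 -m pendant '[{"dx":-0.006,"dy":-0.007,"dz":0.01,"wx":1.4,"wy":-1.5,"wz":-0.25,"hand":100},{"dx":0,"dy":0,"dz":0.0,"wx":0,"wy":0,"wz":0,"hand":100}]'; python3 plan.py 0.5045 -0.041 0.018 33 1
```

```text
time_s: 4.25
position: [0.5058, -0.0413, 0.0416]
tcp_rot: [3.139, -0.003, 0.576]
wrist_force: [0.5, -0.7, 0.2]
width: 1.001
[-0.001, -0.001, 0.0236] [0.16, -0.16, -0.01]
```

```bash

python3 -m pendant '[{"dx":-0.001,"dy":-0.001,"dz":0.014,"wx":0.15,"wy":-0.15,"wz":0,"hand":100},{"dx":0,"dy":0,"dz":0.01,"wx":0,"wy":0,"wz":0,"hand":100}]'; python3 plan.py 0.5045 -0.041 0.018 33 1
```

```text
time_s: 4.5
position: [0.5059, -0.0413, 0.0186]
tcp_rot: [3.139, -0.003, 0.576]
wrist_force: [-0.3, 0.0, -0.3]
width: 1.001
[-0.001, -0.001, 0.0006] [0.16, -0.18, -0.01]
```

```bash

python3 -m pendant '[{"dx":0,"dy":0,"dz":0,"wx":0,"wy":0,"wz":0,"hand":0},{"dx":0,"dy":0,"dz":0,"wx":0,"wy":0,"wz":0,"hand":0},{"dx":0,"dy":0,"dz":0,"wx":0,"wy":0,"wz":0,"hand":0},{"dx":0,"dy":0,"dz":0,"wx":0,"wy":0,"wz":0,"hand":0}]' 30;  python3 - <<'E'
from h import *
p=snap('wrist','w3.png')
E
```

```text
time_s: 5.0
position: [0.5052, -0.0413, 0.0174]
tcp_rot: [3.14, -0.002, 0.576]
wrist_force: [-0.7, -0.5, 0.1]
width: 0.606
```

View pics/w3.png

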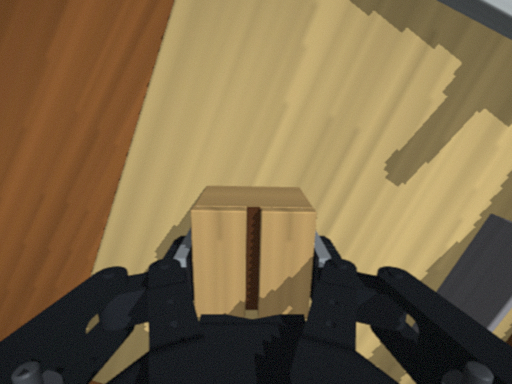

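```bash

python3 -m pendant '[{"dx":0,"dy":0,"dz":-0.01,"wx":0,"wy":0,"wz":0,"hand":0},{"dx":0,"dy":0,"dz":-0.01,"wx":0,"wy":0,"wz":0,"hand":0},{"dx":0,"dy":0,"dz":0,"wx":0,"wy":0,"wz":0,"hand":0}]' 40; python3 plan.py 0.5727 -0.0063 0.037 100 8
```

```text
time_s: 5.42
position: [0.5054, -0.0413, 0.0394]
tcp_rot: [3.14, -0.002, 0.576]
wrist_force: [0.5, -0.4, -1.1]
width: 0.601
[0.0094, 0.0009, 0.0003] [0.02, -0.01, -8.38]
[0.0092, 0.0023, 0.0003] [0.02, -0.01, -8.38]
[0.0088, 0.0036, 0.0003] [0.02, -0.01, -8.38]
[0.0082, 0.0048, 0.0003] [0.02, -0.01, -8.38]
[0.0074, 0.006, 0.0003] [0.02, -0.01, -8.38]
[0.0064, 0.007, 0.0003] [0.02, -0.01, -8.38]
[0.0053, 0.0078, 0.0003] [0.02, -0.01, -8.38]
[0.0041, 0.0085, 0.0003] [0.02, -0.01, -8.38]
```

```bash

python3 -m pendant '[{"dx":0.009,"dy":0.001,"dz":0,"wx":0,"wy":0,"wz":-8.4,"hand":0},{"dx":0.009,"dy":0.002,"dz":0,"wx":0,"wy":0,"wz":-8.4,"hand":0},{"dx":0.009,"dy":0.0035,"dz":0,"wx":0,"wy":0,"wz":-8.4,"hand":0},{"dx":0.008,"dy":0.005,"dz":0,"wx":0,"wy":0,"wz":-8.4,"hand":0},{"dx":0.007,"dy":0.006,"dz":0,"wx":0,"wy":0,"wz":-8.4,"hand":0},{"dx":0.006,"dy":0.007,"dz":0,"wx":0,"wy":0,"wz":-8.4,"hand":0},{"dx":0,"dy":0,"dz":0,"wx":0,"wy":0,"wz":0,"hand":0}]'; python3 plan.py 0.5727 -0.0063 0.037 100 2
```

```text
time_s: 6.3
position: [0.5564, -0.0148, 0.04]
tcp_rot: [3.138, 0.0, 1.482]
wrist_force: [1.2, 0.7, 0.3]
width: 0.607
[0.005, 0.0078, 0.0015] [0.1, 0.02, -7.54]
[0.0039, 0.0083, 0.0015] [0.1, 0.02, -7.54]
```

```bash

python3 -m pendant '[{"dx":0.004,"dy":0.006,"dz":0,"wx":0.1,"wy":0,"wz":-7.5,"hand":0},{"dx":0.004,"dy":0.006,"dz":0,"wx":0.1,"wy":0,"wz":-7.5,"hand":0},{"dx":0,"dy":0,"dz":0,"wx":0,"wy":0,"wz":0,"hand":0}]'; python3 plan.py 0.5727 -0.0063 0.037 100 1;  python3 - <<'E'
from h import *
for n in ['wrist','scene','side']:
    p=snap(n,n[0]+'4.png'); np.save(n+'4.npy',p,allow_pickle=True)
    if n!='wrist': 
        c=(190,150) if n=='scene' else (160,170)
        cv2.imwrite('pics/'+n[0]+'4c.png',cv2.resize(p['frame'][c[1]:c[1]+150,c[0]:c[0]+170,::-1],None,fx=4,fy=4,interpolation=cv2.INTER_CUBIC))
E
```

```text
time_s: 6.68
position: [0.5678, -0.0075, 0.0398]
tcp_rot: [-3.14, 0.001, 1.74]
wrist_force: [0.5, 0.0, -0.8]
width: 0.606
[0.0003, 0.0051, 0.0027] [-0.08, 0.05, -0.3]
```

View pics/w4.png

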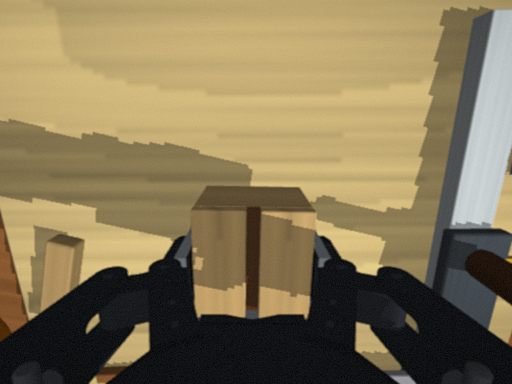

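View pics/s4c.png

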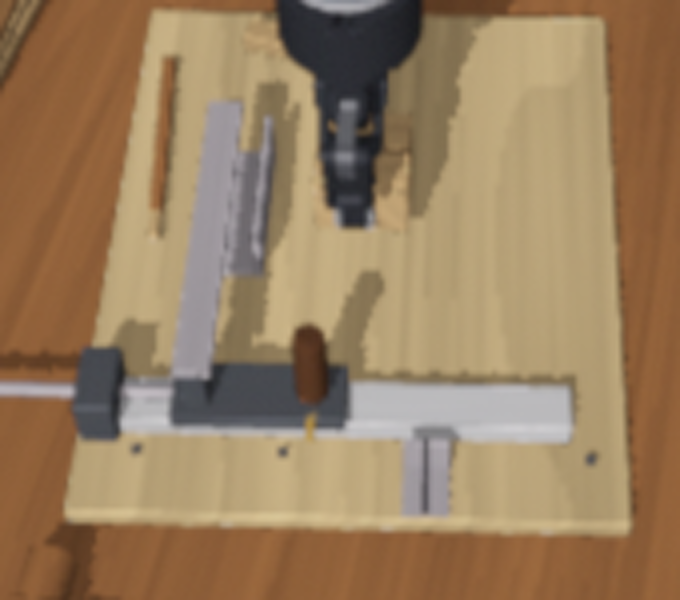

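```bash

python3 -m pendant '[{"dx":0,"dy":0,"dz":0.012,"wx":-0.1,"wy":0,"wz":-0.3,"hand":0},{"dx":0,"dy":0,"dz":0.009,"wx":0,"wy":0,"wz":0,"hand":0},{"dx":0,"dy":0,"dz":0,"wx":0,"wy":0,"wz":0,"hand":0}]'
python3 -m pendant '[{"dx":0,"dy":0.009,"dz":0,"wx":0,"wy":0,"wz":0,"hand":0},{"dx":0,"dy":0.008,"dz":0,"wx":0,"wy":0,"wz":0,"hand":0},{"dx":0,"dy":0,"dz":0,"wx":0,"wy":0,"wz":0,"hand":0}]'
python3 -m pendant '[{"dx":0,"dy":0.003,"dz":0,"wx":0,"wy":0,"wz":0,"hand":0},{"dx":0,"dy":0,"dz":0,"wx":0,"wy":0,"wz":0,"hand":0}]'
```

```text
time_s: 7.2
position: [0.5673, -0.0081, 0.0175]
tcp_rot: [3.14, 0.001, 1.741]
wrist_force: [1.2, 0.2, 1.0]
width: 0.605
time_s: 7.58
position: [0.5853, -0.0051, 0.0175]
tcp_rot: [3.141, 0.001, 1.741]
wrist_force: [0.3, -0.0, -0.3]
width: 0.606
time_s: 7.82
position: [0.5887, -0.0045, 0.0175]
tcp_rot: [3.14, 0.001, 1.741]
wrist_force: [0.7, -0.6, 0.3]
width: 0.604
```

```bash

for i in 1 ; do python3 -m pendant '[{"dx":0,"dy":0.0015,"dz":0,"wx":0,"wy":0,"wz":0,"hand":0},{"dx":0,"dy":0,"dz":0,"wx":0,"wy":0,"wz":0,"hand":0}]'; python3 -m pendant '[{"dx":0,"dy":0.0015,"dz":0,"wx":0,"wy":0,"wz":0,"hand":0},{"dx":0,"dy":0,"dz":0,"wx":0,"wy":0,"wz":0,"hand":0}]'; done
```

```text
time_s: 8.07
position: [0.5902, -0.0043, 0.0175]
tcp_rot: [3.14, 0.001, 1.741]
wrist_force: [0.6, 0.4, 0.1]
width: 0.602
time_s: 8.32
position: [0.5917, -0.004, 0.0175]
tcp_rot: [3.14, 0.001, 1.741]
wrist_force: [0.6, 0.4, -0.7]
width: 0.601
```

```bash

python3 -m pendant '[{"dx":0,"dy":0.0015,"dz":0,"wx":0,"wy":0,"wz":0,"hand":0},{"dx":0,"dy":0,"dz":0,"wx":0,"wy":0,"wz":0,"hand":0}]'; python3 -m pendant '[{"dx":0,"dy":0.0015,"dz":0,"wx":0,"wy":0,"wz":0,"hand":0},{"dx":0,"dy":0,"dz":0,"wx":0,"wy":0,"wz":0,"hand":0}]';  python3 - <<'E'
from h import *
for n in ['side']:
    p=snap(n,n[0]+'5.png'); np.save(n+'5.npy',p,allow_pickle=True)
    c=(180,170)
    cv2.imwrite('pics/'+n[0]+'5c.png',cv2.resize(p['frame'][c[1]:c[1]+100,c[0]:c[0]+120,::-1],None,fx=6,fy=6,interpolation=cv2.INTER_CUBIC))
E
```

```text
time_s: 8.57
position: [0.5932, -0.0037, 0.0175]
tcp_rot: [3.14, 0.001, 1.741]
wrist_force: [0.5, -0.8, -0.6]
width: 0.6
time_s: 8.82
position: [0.5948, -0.0034, 0.0175]
tcp_rot: [3.14, 0.001, 1.741]
wrist_force: [0.3, 0.3, 0.4]
width: 0.606
```

View pics/s5c.png

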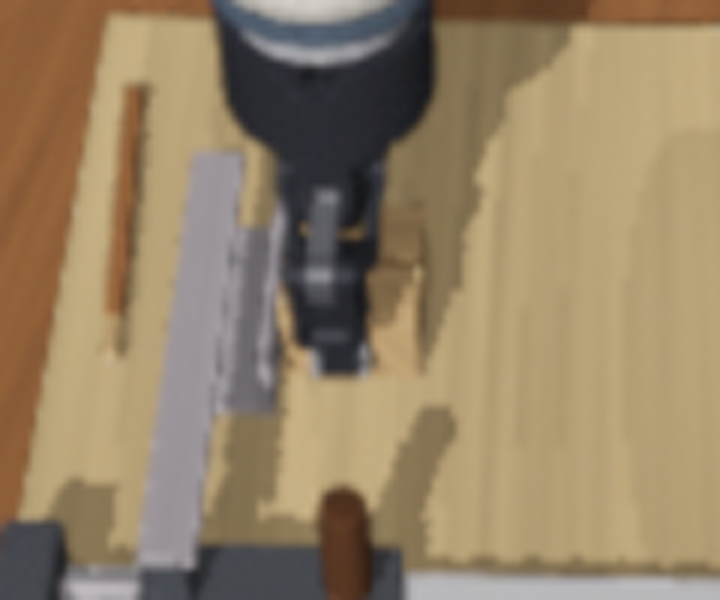

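```bash

python3 -m pendant '[{"dx":0,"dy":0.0015,"dz":0,"wx":0,"wy":0,"wz":0,"hand":0},{"dx":0,"dy":0,"dz":0,"wx":0,"wy":0,"wz":0,"hand":0}]'; python3 -m pendant '[{"dx":0,"dy":0.001,"dz":0,"wx":0,"wy":0,"wz":0,"hand":0},{"dx":0,"dy":0,"dz":0,"wx":0,"wy":0,"wz":0,"hand":0}]';python3 -m pendant '[{"dx":0,"dy":0.001,"dz":0,"wx":0,"wy":0,"wz":0,"hand":0},{"dx":0,"dy":0,"dz":0,"wx":0,"wy":0,"wz":0,"hand":0}]'
```

```text
time_s: 9.12
position: [0.5964, -0.0032, 0.0175]
tcp_rot: [3.14, 0.001, 1.741]
wrist_force: [0.2, -0.3, 0.6]
width: 0.607
time_s: 9.38
position: [0.5966, -0.0031, 0.0175]
tcp_rot: [-3.141, 0.001, 1.741]
wrist_force: [-0.5, 0.1, -0.1]
width: 0.604
time_s: 9.62
position: [0.5965, -0.0031, 0.0175]
tcp_rot: [-3.138, 0.001, 1.741]
wrist_force: [-1.7, -0.4, 0.6]
width: 0.607
```

```bash

python3 -m pendant '[{"dx":0,"dy":0.003,"dz":0,"wx":0,"wy":0,"wz":0,"hand":0}]'; python3 -m pendant '[{"dx":0,"dy":0.003,"dz":0,"wx":0,"wy":0,"wz":0,"hand":0}]'
```

```text
time_s: 9.75
position: [0.5966, -0.0031, 0.0175]
tcp_rot: [-3.131, 0.001, 1.741]
wrist_force: [-23.6, -3.7, 13.1]
width: 0.607
time_s: 9.88
position: [0.5966, -0.0032, 0.0176]
tcp_rot: [-3.123, 0.001, 1.742]
wrist_force: [-17.8, -3.2, 11.3]
width: 0.607
```

```bash
python3 plan.py 0.5964 -0.0032 0.0174 99.75 1
```

```text
[0.0, -0.0002, 0.0002] [-1.07, 0.04, 0.05]
```

```bash

python3 -m pendant '[{"dx":0,"dy":0,"dz":0,"wx":-1,"wy":0,"wz":0,"hand":0},{"dx":0,"dy":0,"dz":0,"wx":0,"wy":0,"wz":0,"hand":0}]'
python3 plan.py 0.5966 -0.0032 0.0174 99.75 1
```

```text
time_s: 10.12
position: [0.5968, -0.0032, 0.0174]
tcp_rot: [-3.141, 0.001, 1.742]
wrist_force: [-1.1, -1.0, 0.4]
width: 0.602
[0.0001, -0.0002, 0.0] [-0.02, 0.04, 0.04]
```

```bash

python3 -m pendant '[{"dx":0,"dy":0,"dz":0,"wx":0,"wy":0,"wz":0,"hand":75},{"dx":0,"dy":0,"dz":0,"wx":0,"wy":0,"wz":0,"hand":100},{"dx":0,"dy":0,"dz":0,"wx":0,"wy":0,"wz":0,"hand":100},{"dx":0,"dy":0,"dz":0,"wx":0,"wy":0,"wz":0,"hand":100}]'
python3 -m pendant '[{"dx":0,"dy":-0.001,"dz":-0.03,"wx":0,"wy":0,"wz":0,"hand":100},{"dx":0,"dy":-0.001,"dz":-0.04,"wx":0,"wy":0,"wz":0,"hand":100},{"dx":0,"dy":-0.03,"dz":-0.05,"wx":0,"wy":0,"wz":0,"hand":100},{"dx":0,"dy":-0.045,"dz":-0.04,"wx":0,"wy":0,"wz":0,"hand":100},{"dx":0,"dy":-0.0,"dz":-0.0,"wx":0,"wy":0,"wz":0,"hand":100}]'
python3 - <<'E'
from h import *
for n in ['wrist','side']:
    p=snap(n,n[0]+'6.png'); np.save(n+'6.npy',p,allow_pickle=True)
    if n=='side':
        c=(180,170)
        cv2.imwrite('pics/'+n[0]+'6c.png',cv2.resize(p['frame'][c[1]:c[1]+100,c[0]:c[0]+120,::-1],None,fx=6,fy=6,interpolation=cv2.INTER_CUBIC))
    else: cv2.imwrite('pics/'+n[0]+'6c.png',cv2.resize(p['frame'][:,:,::-1],(800,600),interpolation=cv2.INTER_CUBIC))
E
```

```text
time_s: 10.62
position: [0.5979, -0.0029, 0.0175]
tcp_rot: [3.14, 0.001, 1.742]
wrist_force: [0.0, -0.0, 0.5]
width: 1.004
time_s: 11.25
position: [0.5198, -0.0162, 0.1817]
tcp_rot: [3.142, 0.001, 1.742]
wrist_force: [0.3, 0.8, -0.6]
width: 1.002
```

View pics/s6c.png

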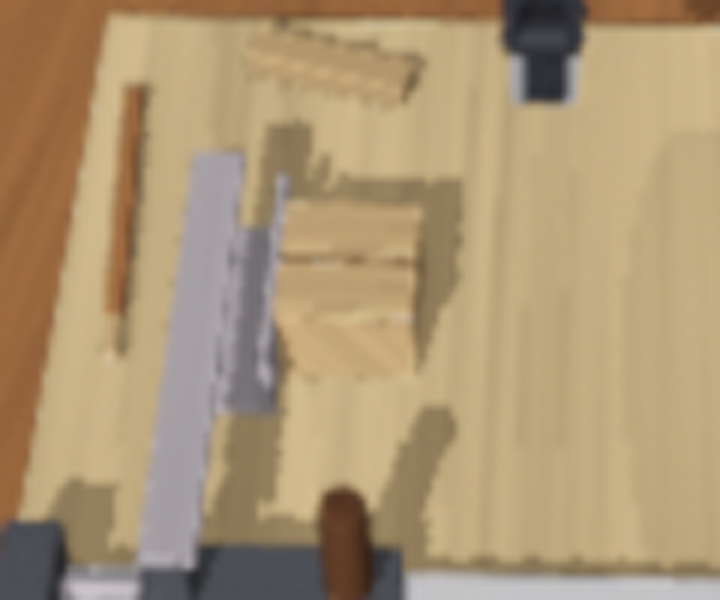

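View pics/w6c.png

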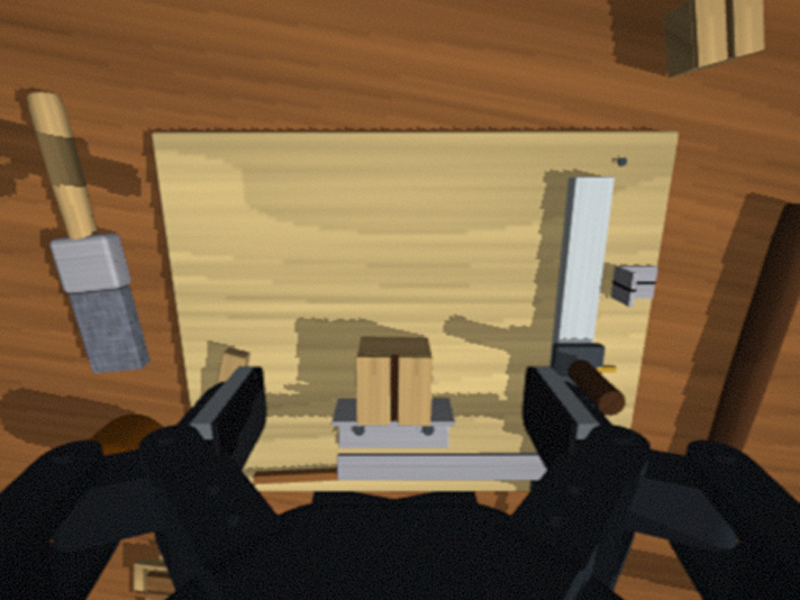

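```bash

python3 - <<'E'
from h import *
ps={n:np.load(n+f,allow_pickle=True).item() for n,f in [('wrist','6.npy'),('side','6.npy')]}
ps['scene']=snap('scene','sc6.png'); np.save('scene6.npy',ps['scene'],allow_pickle=True)
t=np.array([.617,.0015,.175]);Rj=R.from_euler('z',t[2]).as_matrix()
out=[]
for n,c in [('wrist',(345,155)),('side',(210,240)),('scene',(260,220))]:
    p=ps[n]; im=cv2.resize(p['frame'][c[1]:c[1]+120,c[0]:c[0]+100,::-1],None,fx=5,fy=5,interpolation=cv2.INTER_CUBIC)[:600,:500]
    cv2.imwrite(f'pics/tab_{n}.png',im)
    for nm,v in dict(h=[-.035,.135,.086],ptr=[-.035,.163,.036],c2=[-.2,.195,.012],c1=[-.2,-.165,.012],bL=[0,-.045,.048],bR=[0,.045,.048]).items():
        q=proj(p,Rj@np.array(v)+[t[0],t[1],0]); print(n,nm,q.round(1),((q-c)*5).round())
E
```

```text
wrist h [394.6 256.8] [248. 509.]
wrist ptr [397.4 235. ] [262. 400.]
wrist c2 [437.5  81.8] [ 463. -366.]
wrist c1 [98.  83.1] [-1235.  -360.]
wrist bL [214.  268.5] [-655.  567.]
wrist bR [293.8 268.3] [-256.  566.]
side h [236.9 254.6] [134.  73.]
side ptr [237.1 279.9] [136. 200.]
side c2 [318.  301.8] [540. 309.]
side c1 [310.7 174.4] [ 503. -328.]
side bL [227.7 199.1] [  89. -204.]
side bR [224.5 229.9] [ 72. -50.]
scene h [281.3 241.7] [107. 108.]
scene ptr [288.7 258.1] [144. 190.]
scene c2 [341.  227.7] [405.  38.]
scene c1 [242.2 147.8] [ -89. -361.]
scene bL [218.9 211.4] [-205.  -43.]
scene bR [243.9 234. ] [-80.  70.]
```

View pics/tab_wrist.png

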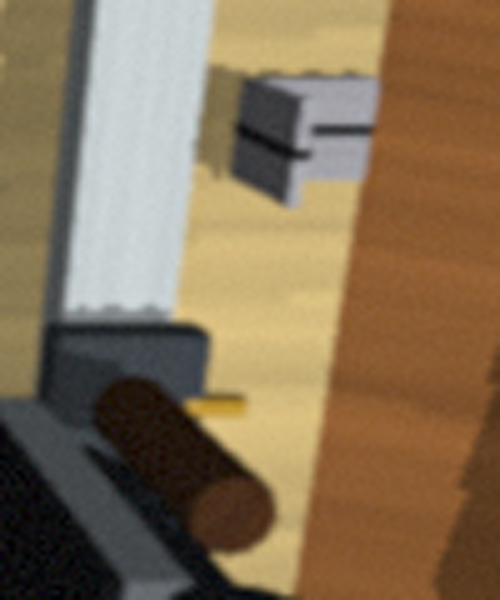

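View pics/tab_side.png

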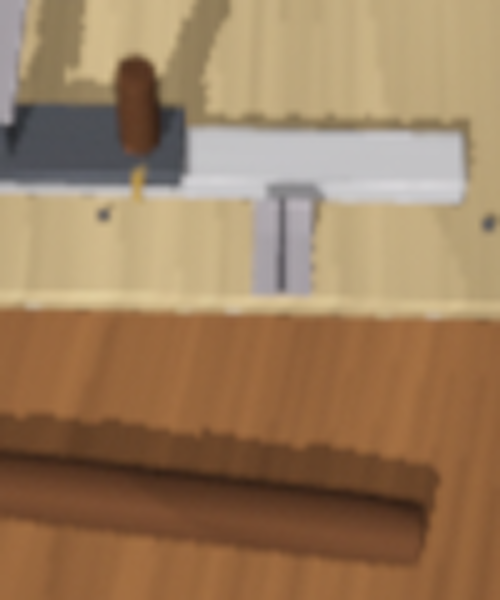

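View pics/tab_scene.png

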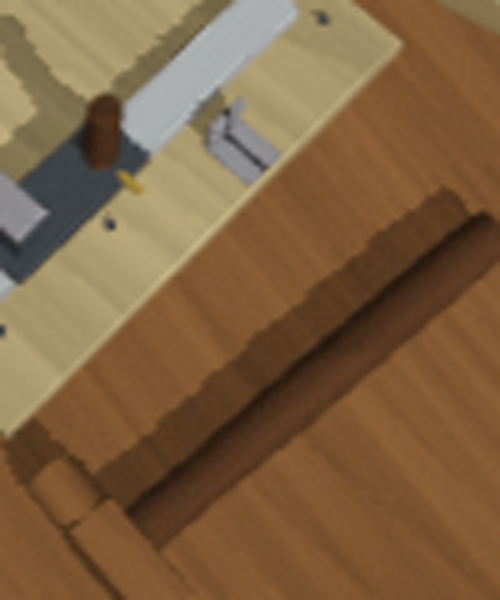

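```bash

python3 - <<'E'
from h import *
t=np.array([.617,.0015,.175]);Rj=R.from_euler('z',t[2]).as_matrix()
C=dict(wrist=(345,155),side=(210,240),scene=(260,220))
M=dict(wrist=dict(h=(232,515,.086),ptr=(245,405,.036),line=(303,154,.037),lfoot=(345,130,.014)),
 side=dict(h=(135,67,.086),ptr=(137,200,.036),line=(281,196,.037),lfoot=(281,290,.014)),
 scene=dict(h=(104,105,.086),ptr=(142,190,.036),lfoot=(270,166,.014)))
for n in M:
    p=np.load(n+'6.npy',allow_pickle=True).item()
    for k,(a,b,z) in M[n].items():
        w=atz(p,C[n][0]+a/5,C[n][1]+b/5,z); j=Rj.T@(w-[t[0],t[1],0]); print(n,k,w.round(4),j.round(4))
E
```

```text
wrist h [0.5608 0.1257 0.086 ] [-0.0338  0.1321  0.086 ]
wrist ptr [0.5561 0.1525 0.036 ] [-0.0337  0.1593  0.036 ]
wrist line [0.4971 0.1462 0.037 ] [-0.0928  0.1634  0.037 ]
wrist lfoot [0.4935 0.168  0.014 ] [-0.0926  0.1854  0.014 ]
side h [0.5594 0.1256 0.086 ] [-0.0351  0.1322  0.086 ]
side ptr [0.5536 0.1559 0.036 ] [-0.0356  0.1631  0.036 ]
side line [0.4962 0.143  0.037 ] [-0.0943  0.1604  0.037 ]
side lfoot [0.4903 0.1724 0.014 ] [-0.095   0.1903  0.014 ]
scene h [0.559  0.1263 0.086 ] [-0.0354  0.133   0.086 ]
scene ptr [0.5547 0.1554 0.036 ] [-0.0346  0.1624  0.036 ]
scene lfoot [0.488  0.1748 0.014 ] [-0.0968  0.1931  0.014 ]
```

```bash
python3 plan.py 0.560 0.126 0.15 100 4
```

```text
[0.0332, 0.0161, 0.0063] [-0.13, -0.03, -0.04]
[0.0332, 0.0161, 0.0063] [-0.13, -0.03, -0.04]
[0.0331, 0.0161, 0.0063] [-0.13, -0.03, -0.04]
[0.0331, 0.0161, 0.0063] [-0.13, -0.03, -0.04]
```

```bash
python3 -m pendant '[{"dx":0.033,"dy":0.016,"dz":0.006,"wx":-0.1,"wy":0,"wz":0,"hand":100},{"dx":0.033,"dy":0.016,"dz":0.006,"wx":-0.1,"wy":0,"wz":0,"hand":100},{"dx":0.033,"dy":0.016,"dz":0.006,"wx":-0.1,"wy":0,"wz":0,"hand":100},{"dx":0.028,"dy":0.011,"dz":0.006,"wx":-0.1,"wy":0,"wz":0,"hand":100},{"dx":0,"dy":0,"dz":0,"wx":0,"wy":0,"wz":0,"hand":100}]'; python3 plan.py 0.560 0.126 0.045 100 4
```

```text
time_s: 12.02
position: [0.5558, 0.1237, 0.137]
tcp_rot: [-3.121, -0.003, 1.742]
wrist_force: [-0.6, 0.4, 0.8]
width: 0.999
[0.0003, 0.0016, 0.023] [-0.3, -0.05, -0.05]
[0.0003, 0.0015, 0.023] [-0.3, -0.05, -0.05]
[0.0003, 0.0014, 0.023] [-0.3, -0.05, -0.05]
[0.0004, 0.0012, 0.023] [-0.3, -0.05, -0.05]
```

```bash
python3 -m pendant '[{"dx":0.001,"dy":0.005,"dz":0,"wx":-1.1,"wy":-0.2,"wz":-0.2,"hand":100},{"dx":0,"dy":0,"dz":0,"wx":0,"wy":0,"wz":0,"hand":100}]'; python3 plan.py 0.560 0.126 0.045 100 4
python3 - <<'E'
from h import *
p=snap('wrist','w7.png')
E
```

```text
time_s: 12.28
position: [0.5606, 0.1247, 0.1343]
tcp_rot: [-3.137, 0.001, 1.745]
wrist_force: [-0.1, -0.4, -0.0]
width: 1.001
[0.0004, 0.0, 0.0223] [-0.07, 0.02, -0.0]
[0.0004, 0.0, 0.0223] [-0.07, 0.02, -0.0]
[0.0004, -0.0, 0.0223] [-0.07, 0.02, -0.0]
[0.0004, -0.0001, 0.0223] [-0.07, 0.02, -0.0]
```

View pics/w7.png

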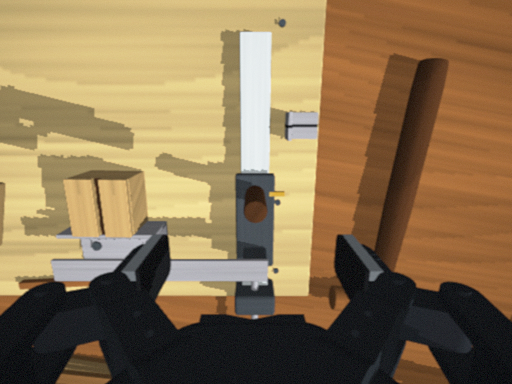

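```bash
python3 -m pendant '[{"dx":0.001,"dy":0,"dz":0.022,"wx":-0.1,"wy":0,"wz":0,"hand":100},{"dx":0,"dy":0,"dz":0.022,"wx":0,"wy":0,"wz":0,"hand":100},{"dx":0,"dy":0,"dz":0.022,"wx":0,"wy":0,"wz":0,"hand":100},{"dx":0,"dy":0,"dz":0.012,"wx":0,"wy":0,"wz":0,"hand":100},{"dx":0,"dy":0,"dz":0,"wx":0,"wy":0,"wz":0,"hand":100}]'; python3 plan.py 0.560 0.126 0.045 100 1
```

```text
time_s: 12.95
position: [0.5616, 0.1218, 0.0572]
tcp_rot: [3.14, 0.002, 1.74]
wrist_force: [-0.0, -0.2, 0.0]
width: 1.0
[0.0044, -0.0008, 0.0122] [0.1, 0.11, -0.33]
```

```bash
python3 -m pendant '[{"dx":0.004,"dy":-0.001,"dz":0.01,"wx":0,"wy":0.1,"wz":-0.3,"hand":100},{"dx":0,"dy":0,"dz":0,"wx":0,"wy":0,"wz":0,"hand":100}]'; python3 plan.py 0.560 0.126 0.045 100 1
python3 -m pendant '[{"dx":0,"dy":0,"dz":0,"wx":0,"wy":0,"wz":0,"hand":0},{"dx":0,"dy":0,"dz":0,"wx":0,"wy":0,"wz":0,"hand":0},{"dx":0,"dy":0,"dz":0,"wx":0,"wy":0,"wz":0,"hand":0},{"dx":0,"dy":0,"dz":0,"wx":0,"wy":0,"wz":0,"hand":0},{"dx":0,"dy":0,"dz":0,"wx":0,"wy":0,"wz":0,"hand":0}]' 70
python3 -m pendant '[{"dx":0,"dy":0,"dz":0,"wx":0,"wy":0,"wz":0,"hand":0},{"dx":0,"dy":0,"dz":0,"wx":0,"wy":0,"wz":0,"hand":0}]'
python3 plan.py 0.560 0.126 0.045 100 1
```

```text
time_s: 13.2
position: [0.5606, 0.1257, 0.0483]
tcp_rot: [3.137, 0.0, 1.745]
wrist_force: [0.1, 0.5, 0.9]
width: 0.998
[0.0004, -0.0006, 0.0033] [0.24, 0.0, -0.03]
time_s: 13.82
position: [0.5613, 0.1271, 0.0502]
tcp_rot: [3.135, -0.002, 1.746]
wrist_force: [-0.2, -0.5, -1.8]
width: 0.189
time_s: 14.08
position: [0.5613, 0.1271, 0.0502]
tcp_rot: [3.135, -0.002, 1.746]
wrist_force: [-1.0, 1.1, 0.6]
width: 0.193
[-0.0009, -0.0015, 0.0052] [0.4, -0.1, 0.03]
```

```bash
python3 -m pendant '[{"dx":0,"dy":-0.010,"dz":0,"wx":0.2,"wy":0,"wz":0,"hand":0},{"dx":0,"dy":-0.012,"dz":0,"wx":0,"wy":0,"wz":0,"hand":0},{"dx":0,"dy":-0.012,"dz":0,"wx":0,"wy":0,"wz":0,"hand":0},{"dx":0,"dy":-0.012,"dz":0,"wx":0,"wy":0,"wz":0,"hand":0},{"dx":0,"dy":-0.0,"dz":0,"wx":0,"wy":0,"wz":0,"hand":0}]'; python3 - <<'E'
from h import *
s=env.observe(); print((np.array(s['position'])[:2]-[.5613,.1271])@[np.cos(.175),np.sin(.175)],s['wrist_force'])
E
```

```text
time_s: 14.7
position: [0.5182, 0.1196, 0.0502]
tcp_rot: [3.125, -0.002, 1.746]
wrist_force: [6.1, 2.9, -4.8]
width: 0.19
-0.043773113112428104 [ 6.09106959  2.87319416 -4.78126243]
```

```bash
python3 -m pendant '[{"dx":0,"dy":-0.008,"dz":0,"wx":0.5,"wy":0,"wz":0,"hand":0},{"dx":0,"dy":-0.007,"dz":0,"wx":0.4,"wy":0,"wz":0,"hand":0},{"dx":0,"dy":0,"dz":0,"wx":0,"wy":0,"wz":0,"hand":0}]'; python3 - <<'E'
from h import *
s=env.observe(); print((np.array(s['position'])[:2]-[.5613,.1271])@[np.cos(.175),np.sin(.175)],s['wrist_force'])
for n,c in [('wrist',(225,0)),('side',(210,240)),('scene',(260,220))]:
    p=snap(n,n+'8.png'); np.save(n+'8.npy',p,allow_pickle=True)
    cv2.imwrite(f'pics/t8_{n}.png',cv2.resize(p['frame'][c[1]:c[1]+120,c[0]:c[0]+100,::-1],None,fx=5,fy=5,interpolation=cv2.INTER_CUBIC))
E
```

```text
time_s: 15.08
position: [0.5058, 0.1174, 0.0502]
tcp_rot: [3.131, -0.002, 1.746]
wrist_force: [7.8, 3.5, -5.0]
width: 0.188
-0.056320255474799436 [ 7.79873038  3.49324562 -4.99905537]
```

View pics/wrist8.png

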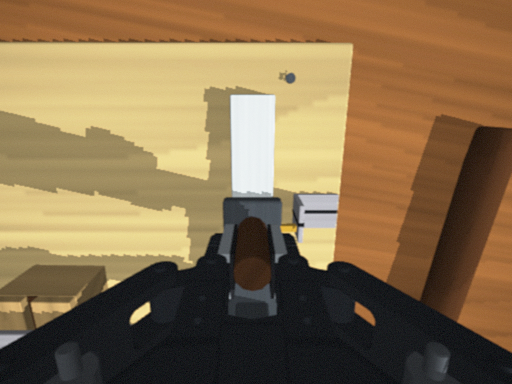

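View pics/t8_side.png

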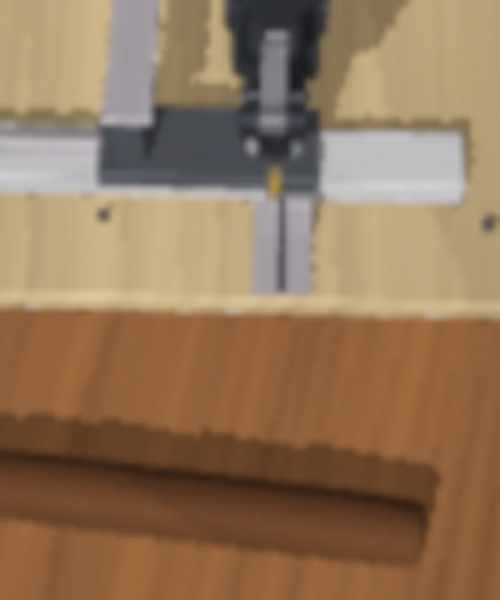

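View pics/t8_scene.png

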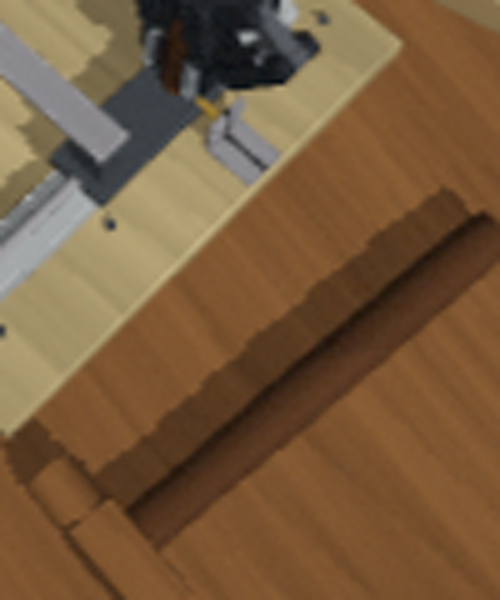

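```bash
python3 -m pendant '[{"dx":0,"dy":-0.0035,"dz":0,"wx":0.3,"wy":0,"wz":0,"hand":0}]'; python3 -m pendant '[{"dx":0,"dy":-0.0005,"dz":0,"wx":0,"wy":0,"wz":0,"hand":0}]';  python3 - <<'E'
from h import *
s=env.observe(); print((np.array(s['position'])[:2]-[.5613,.1271])@[np.cos(.175),np.sin(.175)],s['wrist_force'])
for n,c in [('wrist',(270,170)),('side',(210,240))]:
    p=snap(n,n+'9.png'); np.save(n+'9.npy',p,allow_pickle=True)
    cv2.imwrite(f'pics/t9_{n}.png',cv2.resize(p['frame'][c[1]:c[1]+100,c[0]:c[0]+100,::-1],None,fx=6,fy=6,interpolation=cv2.INTER_CUBIC))
cv2.imwrite('pics/s9c.png',cv2.resize(p['frame'][170:290,180:320,::-1],None,fx=5,fy=5,interpolation=cv2.INTER_CUBIC))
E
```

```text
time_s: 15.35
position: [0.5036, 0.117, 0.0502]
tcp_rot: [3.132, -0.002, 1.746]
wrist_force: [9.2, 2.6, -5.1]
width: 0.187
time_s: 15.48
position: [0.504, 0.1171, 0.0502]
tcp_rot: [3.129, -0.002, 1.746]
wrist_force: [7.9, 3.0, -5.2]
width: 0.191
-0.05817688136828643 [ 7.87806604  2.96106972 -5.20306525]
```

View pics/t9_wrist.png

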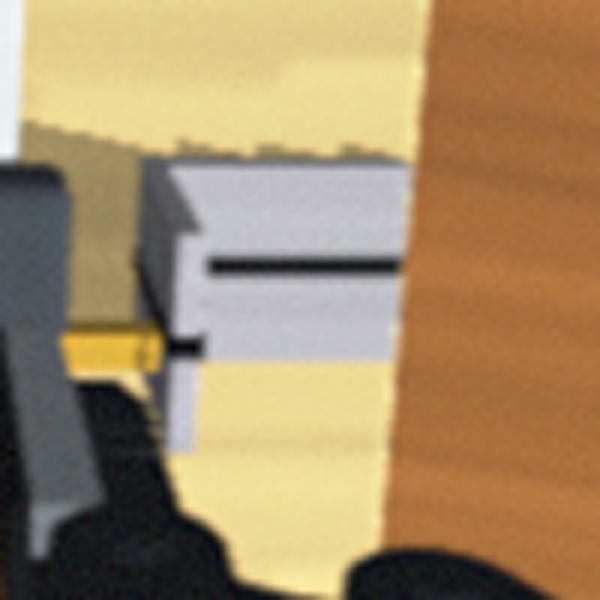

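View pics/t9_side.png

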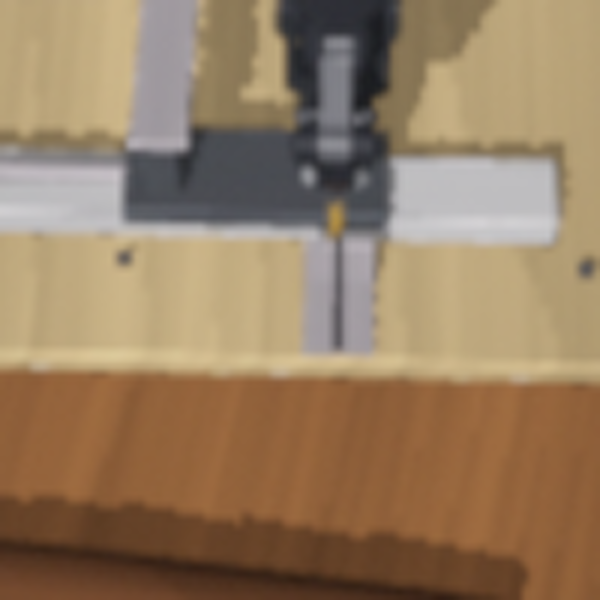

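View pics/s9c.png

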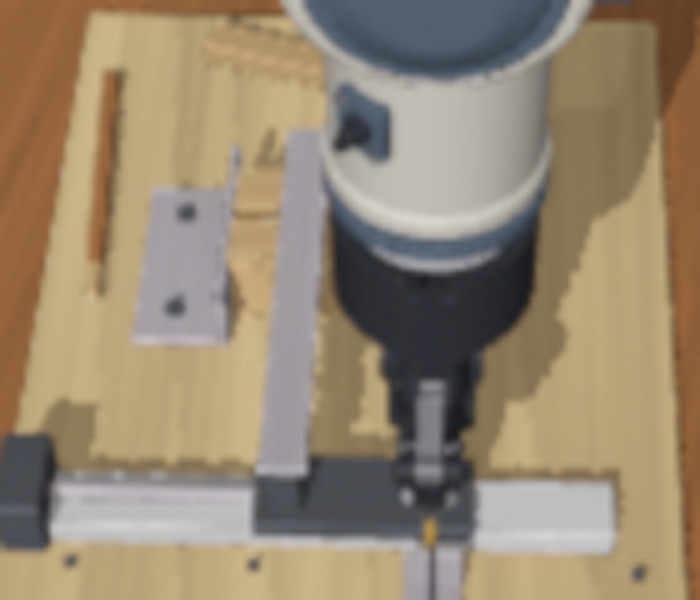

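```bash
python3 - <<'E'
from h import *
for i in range(6):
    s=env.observe(); print(s['time_s'],np.round(s['position'],5)); env.grab_frame('side')
p=snap('scene','sc10.png')
cv2.imwrite('pics/sc10c.png',cv2.resize(p['frame'][140:310,150:350,::-1],None,fx=3.5,fy=3.5,interpolation=cv2.INTER_CUBIC))
E
```

```text
15.575 [0.50401 0.11709 0.05021]
15.625 [0.50401 0.11708 0.05024]
15.675 [0.50404 0.11708 0.05025]
15.725 [0.50403 0.1171  0.05023]
15.775 [0.50402 0.1171  0.05024]
15.825 [0.50402 0.11709 0.05023]
```

View pics/sc10c.png

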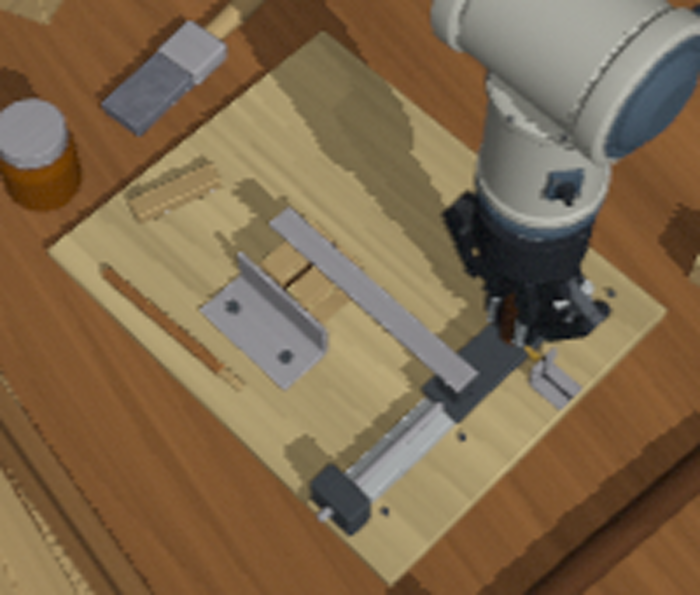

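The hold is steady: the pointer sits on the line, the block is flush against the bracket under the straightedge, and the bystanders are where they were. I'm handing it in.

```bash
python3 -c "
from bench import env
print(env.close_job())"
```

```text
the job is handed in; nothing more can be done
None
```

The job is done and handed in at about 16 s. The block stands turned against the bracket, and the gripper is holding the slide at the index line.

- **Block:** I turned it a quarter turn, lowered it onto the board and pushed it against the bracket until it stopped moving and the wrist force rose to about 24 N. I let go with the slide still at home. The pictures after release showed it flush, groove pointing into the bracket, and about 1 mm from the middle of the bracket's width. The straightedge now lies over it. The later pictures show it partly hidden but still flush.
- **Slide:** I gripped the handle with 70 N and pulled it out about 58 mm. Before pulling, I had measured 59 mm from pointer to line. The wrist and side cameras both showed the pointer level with the line, to within about 1 mm. Over the last 0.25 s the tool position drifted by less than 0.1 mm.
- **Bystanders:** the offcut, pencil, jar and brush looked unmoved in the last picture. Only part of the mallet was in that view. The arm never went near it.

My checks did not disagree beyond the 2–4 mm scatter between camera views. The final contact forces on the block and slide could not be read directly. During the hold the wrist force was about 8 N along the pull, close to what the spring should give.

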